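# Square up a closure bracket and hold its hidden bolt head

## Robot

A 6-joint arm with a two-finger parallel gripper is mounted at the origin on the work surface. World frame = base frame: x ahead of the robot, y to its left, z up, the work surface at z = 0. Lengths are in m, angles in rad, forces in N, time in s.
With the tool pointing down it reaches from about 0.4 to 0.825 m from the base axis. Payload 7 kg.
Tool frame: the origin (TCP) lies midway between the tips of the shut fingers; the grasp point (between the pads) lies 19 mm behind it; z points along the fingers, y is the line along which they close (so a half turn about z gives the same grasp; the last joint's range is limited). The gripper opens to 88 mm and grips with 3 to 60 N. Pads are 19 mm wide; open, the fingers measure 130 mm over their backs; the gripper's body (78 mm by 193 mm) begins 47 mm behind the grasp point.
Start: joints at [-0.985, 0.359, 0.012, 0, -1.224, -0.288], TCP at [0.198, -0.645, 0.227] pointing down, gripper open.
Joint ranges: [-3.07, 3.07], [-1.43, 2.12], [-1.02, 1.25], [-3.03, 1.67], [-3.05, -0], [-3.03, 3.03]. Speed limits (rad/s): [2.39, 2.39, 3.01, 3.14, 3.14, 3.14].

## Interface

Orientations are given as [roll, pitch, yaw] about the fixed x, y, z axes, in that order (R = Rz(yaw) Ry(pitch) Rx(roll)).
In Python, from station import arm gives the robot as it stands. The module is installed in compiled form; this text tells all that it offers.
- The arm moves only by the tool carry_out, never from a script. Its argument "commands" is a list of rows, each a list of 4 numbers: the shift along the world's x, y, z in units of 50 mm (1.0 is 50 mm), then the turn about the world's z in units of 6 degrees (1.0 is 6 degrees). A call has exactly 10 rows; each row is the pose to reach, as a shift and turn from the pose commanded when the call began; what a row does not reach only later rows make up. A row lasts 1/8 s, in which the tool goes at most 62.5 mm and 10.7 degrees, less where a joint would pass 70% of its speed; a pose out of reach is approached as far as the arm can. A call with a gripper value outside its range is refused whole. "claw" is the closure, from 0 (fully open) to 1 (shut), set as the call begins (left out, the last holds). The fingers move at their own pace and stop on an object; "force" is the grip in N (left out, the last holds). Time passes only in rows, so rows that repeat a pose let the fingers close, or fill a call up. It gives the time, the measured TCP pose, the force, the opening and the grip force at its end, in the units of the state.
- arm.get_state(): the state, without advancing time (a new reading comes with each control period).
- arm.grab_frame(name): name is "side" or "top"; returns a dict with "pixels" (400x640x3 uint8, red, green, blue), "fx", "fy", "cx", "cy" (pixels), "eye" and "orientation" of the camera in the world. Camera axes: x right, y down, z forward; pixel columns grow to the right and rows downward; lengths in m; the calibration is good to about 2 mm. A picture is of the moment at which its call begins. There is no depth.
- arm.job_done(): hands the job in; it is judged then, once.
Trained networks look in a picture, given as the dict that the camera call returned (one of the last four; its "shot" number tells which), for a name from the list of things; names that differ only in an ending like _2 or _b are one class to them, and where a whole thing is asked for, a point or a joint stands for the part that bears it (a point fixed in the world has none). Each returns a list of dicts, best first, with "conf" (0 to 1); they miss things now and then, are a little off and sometimes report something else, mostly with a low value. They report only what shows in the picture. A call takes as long as a camera call. They do not tell look-alikes from the thing itself.
- arm.regions_of(picture, query): "pixels" (400x640 bool, what is visible of it) and "uv" ([column, row] in pixels, amid what is visible of it).
- arm.mark_of(picture, query): "uv" ([column, row] in pixels: a listed point, or the origin of a listed thing).
The state is a dict: "t": time; "q": joint angles; "qd": joint speeds; "joint_efforts": joint torques, N m; "eef_pos": TCP position; "ee_rot": TCP orientation; "force": force on the tool from outside, world axes, zero at the start; "moment": the same for the moment, N m; "width": finger opening in m; "gripper_force": force on a finger pad.
Only numpy, scipy, OpenCV 4.12 (cv2) and the standard library are available. Lean on these libraries where they do the work, as an engineer would, in place of code of your own. Each camera call takes 0.05 s, during which the arm holds its last target. There are 200 camera calls.

## Task

The bracket on the closure mounting plate sticks out past the plate's front edge: lay the straightedge flat on the mat with its tall lipped face centred and flush along the plate's front edge, so that it pushes the bracket's foot in line with that edge, and leave it lying there. Then reach down into the narrow gap behind the bracket, grasp the brass bolt head that the nut runner is dragging round, and hold it from turning. Finish while still gripping the bolt head; do not disturb the tape, the bottle or the blue tray.

Things in the scene. Friction and masses are not known exactly. Their poses are not given: they have to be found in the camera images.
- fixture: Dark steel plate fixed on the black mat, 150 mm (x) by 200 (y) by 12 thick. Origin on its underside (table height), z up, yaw varies. Its front edge, nearest the robot, is the line x = -90 mm in its frame, y -100 to +100. A grey rear wall 160 mm wide stands on it, near face at x = +25 mm, top 92 mm above the table.
- bracket (a joint): Slide of the aluminium L-bracket along the plate's x: how far (m) its foot's front edge stands out past the plate's front edge. 0 = in line; range -0.006 (too far in) to 0.02. No spring, stays where left, about 5 N to push. Foot 70 mm wide, lying on the plate 12 to 18 mm above the table.
- bracket_top (a point): Middle of the top edge of the bracket's upright, 105 mm above the table. Upright 70 mm wide (y), 6 thick (x). With the bracket in line its rear face is at fixture x = -17 mm: the gap to the rear wall is then 42 mm, open at the top and both sides.
- runner (a point): Centre of the nut runner's head, 75 mm above the table: black, 36 mm diameter, reaching 34 mm ahead of the upright's front face. Its body (yellow and black, 34 mm thick) runs from it along the plate's +y to y = +205 mm; top 93 mm above the table. Moves with the bracket.
- bolt_head: Brass hex bolt head behind the upright, 24 mm across flats, 14 thick along its axis, which is level along the plate's x (its own x). Origin at its centre: 75 mm above the table, 17 mm behind the upright's rear face (18 mm dia. spacer between), 25 mm before the rear wall with the bracket in line. Squeezed level along the plate's y, it turns its flats to the fingers. Moves with the bracket.
- bolt (a joint): Turn of the bolt (rad); at 0 and every 60 degrees two flats stand upright, facing the plate's +y and -y. The runner drags it round with about 0.06 N m, at about 0.24 rad/s while nobody holds it.
- straightedge_grip (a point): Centre of the loose straightedge's upright red grip: 34 mm long (its x), 14 thick (y), top 52 mm above the underside; this point 32 mm above it. Straightedge: aluminium angle, 0.3 kg, 220 mm long (y), 50 wide (x), 5 thick, lip 24 mm high along its +x side; the lip's outer face is the working face, 32 mm ahead (+x) of this point. z up; starts flat on the mat.
- edge_left (a point): Point on the straightedge's working face (which looks along its +x), 90 mm towards +y from its middle, 12 mm above its underside.
- edge_right (a point): Same as edge_left, 90 mm towards -y from the middle.
- tape: Bystander: roll of yellow tape lying flat, 64 mm outside diameter, 19 mm high. Origin under its centre.
- bottle: Bystander: upright clear bottle, 54 mm diameter, 110 mm high, grey cap. Origin under its centre.
- splice_tray: Bystander: blue splice tray, 200 mm (x) by 110 mm (y) by 16 mm high. Origin under its centre.
There are look-alikes about, which are no part of the job. Of the things that look like the part that bears straightedge_grip, take the one that is farthest from the robot's base at the start.

How it is judged:
On the way, in this order (a step that is already met when the one before it is completed fails the run):
1. the straightedge lies flat, flush along the plate's front edge, and the bracket's foot is in line with that edge (x of edge_left in the frame of fixture between -0.0925 and -0.086 m and height (world z) of each of edge_left, edge_right below 0.016 m and x of edge_right in the frame of fixture between -0.0925 and -0.086 m and y of straightedge_grip in the frame of fixture between -0.03 and 0.03 m and value of joint bracket between -0.003 and 0.003 m), for 0.3 s.
2. the bolt head is gripped between the fingers and does not turn (contact force between the fingers and bolt_head above 8 N and velocity of joint bolt between -0.03 and 0.03 rad/s and distance between the grasp point and bolt_head below 0.026 m), for 0.5 s.
At the end, for the whole second after the job is handed in: Fingers grip the bolt head (over 8 N, grasp point within 26 mm of its centre), bolt turning under 0.03 rad/s; straightedge flat, working face within 2.5 mm of the plate edge at both ends, centred within 30 mm; bracket foot within 3 mm of in line (all of step 1 and all of step 2); the arm keeps its last pose, push and grip.
It fails at once if the tape is disturbed (moved over 30 mm) (distance of tape from where it was at the start of the episode above 0.03 m).
It fails at once if the bottle is disturbed (moved over 30 mm) (distance of bottle from where it was at the start of the episode above 0.03 m).
It fails at once if the blue tray is disturbed (moved over 30 mm) (distance of splice_tray from where it was at the start of the episode above 0.03 m).
It also fails if it takes over 46 s, if anything falls off the work surface, if the arm or the gripper's body presses on something with over 40 N, if the wrist force passes 120 N, or if a joint passes its speed limit or range.

## Working session

There is one attempt and no reset: what is moved stays moved. The work goes in short steps, Python scripts to look and compute and a tool call to move; the robot and the scene stay as the last step left them, time stands still between calls to the robot, and variables do not carry over. Pictures are saved under pics/ and viewed, at most 10 in all, crops included, and the job is handed in when it is done.

Besides the shell and the picture viewer there is one more tool, called as name([rows], argument=value, ...), one row to a line, values as JSON. carry_out: Moves the arm, as the interface text tells. Its arguments: {"type":"object","properties":{"commands":{"type":"array","items":{"type":"array","items":{"type":"number"}}},"claw":{"type":"number"},"force":{"type":"number"}},"required":["commands"]}

```bash
mkdir -p pics; cat > h.py <<'E'
import numpy as np, cv2
from scipy.spatial.transform import Rotation as R
from station import arm
def rot(o):
    o=np.array(o,float)
    if o.shape==(3,3): return o
    return R.from_euler('xyz',o).as_matrix() if o.size==3 else R.from_quat(o).as_matrix()
def ray(p,uv):
    d=rot(p['orientation'])@np.array([(uv[0]-p['cx'])/p['fx'],(uv[1]-p['cy'])/p['fy'],1.])
    return np.array(p['eye'],float),d/np.linalg.norm(d)
def atz(p,uv,z):
    e,d=ray(p,uv); return e+d*(z-e[2])/d[2]
def tri(p1,a,p2,b):
    e1,d1=ray(p1,a);e2,d2=ray(p2,b)
    s=np.linalg.lstsq(np.stack([d1,-d2],1),e2-e1,rcond=None)[0]
    x,y=e1+d1*s[0],e2+d2*s[1]; return (x+y)/2,np.linalg.norm(x-y)
def proj(p,X):
    c=rot(p['orientation']).T@(np.array(X)-p['eye']); return np.array([p['fx']*c[0]/c[2]+p['cx'],p['fy']*c[1]/c[2]+p['cy']])
E
python3 - <<'E'
from h import *
np.set_printoptions(precision=3,suppress=True)
S=arm.grab_frame('side');T=arm.grab_frame('top')
print(S['eye'],S['orientation'],T['eye'],T['orientation'],T['fx'])
cv2.imwrite('pics/s0.png',S['pixels'][...,::-1]);cv2.imwrite('pics/t0.png',T['pixels'][...,::-1])
for n in ['fixture','bracket_top','runner','bolt_head','straightedge_grip','edge_left','edge_right','tape','bottle','splice_tray']:
    a=[(np.array(m['uv']),m['conf']) for m in arm.mark_of(S,n)];b=[(np.array(m['uv']),m['conf']) for m in arm.mark_of(T,n)]
    print(n,'S',a,'T',b)
    for i,x in enumerate(a):
        for j,y in enumerate(b):
            p,e=tri(S,x[0],T,y[0])
            if e<.015: print('   ',i,j,p,e)
print(arm.get_state())
E
```

```text
[-0.144 -0.582  0.945] [-2.365  0.008 -0.793] [0.311 0.004 1.142] [-2.977  0.011 -1.594] 406.4822046154856
fixture S [(array([344.2, 174.5]), 0.63)] T [(array([293.7, 148.5]), 0.86), (array([445.8, 211.1]), 0.29)]
    0 0 [ 0.64   0.099 -0.009] 0.009538228508279198
bracket_top S [(array([341.5, 148.2]), 0.73)] T [(array([290.4, 150.8]), 0.92), (array([287.1, 158.9]), 0.57)]
    0 0 [0.605 0.092 0.115] 0.007260945547686127
runner S [(array([333.3, 161.8]), 0.72), (array([437.1, 218.6]), 0.65)] T [(array([285.4, 156.1]), 0.7), (array([440. , 134.7]), 0.51)]
    0 0 [0.604 0.115 0.054] 0.002557435893178845
bolt_head S [(array([346.3, 154.4]), 0.48), (array([409.6, 258.1]), 0.24)] T [(array([291.9, 149.2]), 0.45)]
    0 0 [0.619 0.09  0.085] 0.011684320953248917
straightedge_grip S [(array([359.5, 347.4]), 0.62), (array([424.6, 286.5]), 0.58)] T [(array([443.6, 289. ]), 0.9), (array([444.1, 211.1]), 0.74)]
    0 0 [ 0.237 -0.305  0.025] 0.0040086821985512045
    1 1 [ 0.445 -0.317  0.04 ] 0.004641429079887462
edge_left S [(array([406.2, 258.1]), 0.82), (array([343.2, 395.5]), 0.69)] T [(
[... 570 characters left out ...]
5.4]), 0.58)] T [(array([439.5, 132. ]), 0.86)]
    0 0 [ 0.681 -0.332 -0.01 ] 0.0037899467857167237
splice_tray S [(array([246.9, 133. ]), 0.89)] T [(array([168.9, 182.2]), 0.67), (array([396.8, 134. ]), 0.51)]
    0 0 [0.55  0.452 0.006] 0.001492456605983731
{'t': 1.1, 'q': array([-0.985,  0.359,  0.012,  0.   , -1.224, -0.288]), 'qd': array([ 0.   , -0.001, -0.002,  0.001, -0.   ,  0.   ]), 'joint_efforts': array([  0.   , -58.24 ,  29.33 ,   7.002,   0.013,   0.   ]), 'eef_pos': array([ 0.198, -0.645,  0.227]), 'ee_rot': array([-3.142, -0.   , -2.844]), 'force': array([-0.627, -0.11 , -0.599]), 'moment': array([-0.037,  0.035,  0.028]), 'gripper_force': 0.0, 'width': 0.08764667280566724}
```

View images.

View pics/s0.png

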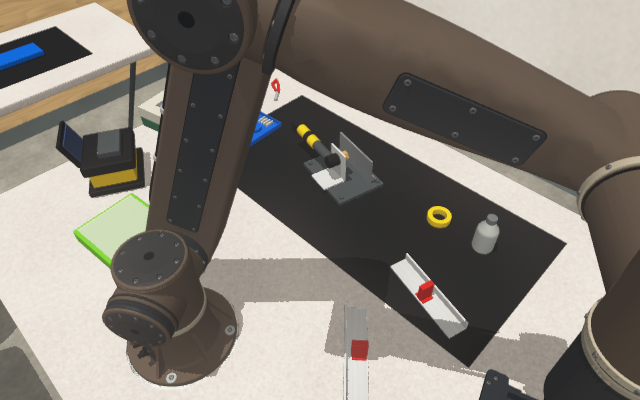

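View pics/t0.png

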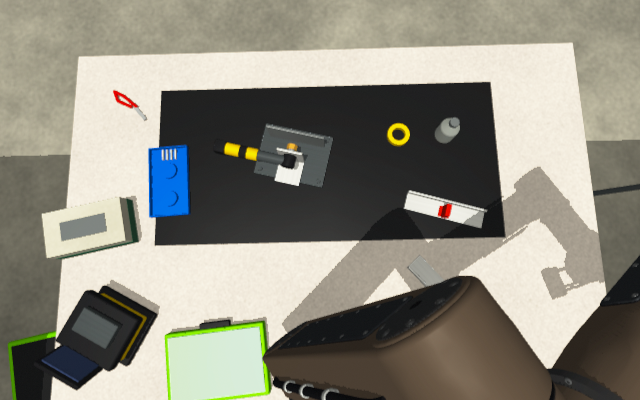

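Side view: the straightedge on the mat has its red grip at about (425,290). The look-alike lies off the mat at (359,350). The fixture is at (345,170). In the top view the straightedge is at (445,210) and the plate's front edge runs from about (256,178) to (322,187). I'll refine these with crops.

```bash
python3 - <<'E'
import cv2,numpy as np
t=cv2.imread('pics/t0.png');s=cv2.imread('pics/s0.png')
def c(i,x,y,w,h,k): return np.clip(cv2.resize(i[y:y+h,x:x+w],None,fx=k,fy=k,interpolation=cv2.INTER_NEAREST).astype(float)*1.6,0,255).astype(np.uint8)
a=c(t,245,115,100,80,4);b=c(t,395,170,100,80,4);d=c(s,290,115,100,75,4)[:300];e=c(s,380,245,100,75,4)[:300]
a=a[:300];b=b[:300]
cv2.imwrite('pics/c1.png',np.vstack([np.hstack([a,b]),np.hstack([d,e])]))
E
```

```text
(no output)
```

View pics/c1.png

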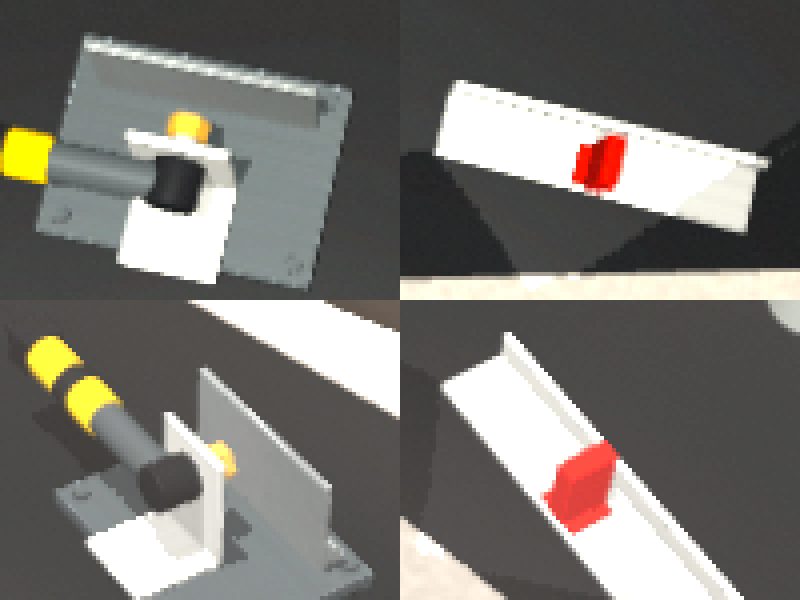

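The crops show plate front corners in the top view at about (254,173) and (322,187.5), and the back-right corner at (333,137). The straightedge's lip top runs from (409,190) to (487,210), and its rear edge from (404,209) to (482,228). The bolt head is visible behind the upright.

```bash
python3 - <<'E'
from h import *
np.set_printoptions(precision=4,suppress=True)
S=arm.grab_frame('side');T=arm.grab_frame('top')
FL,FR,BR=[atz(T,u,.012) for u in [(254.2,173),(322,187.4),(333,137)]]
print('plate',FL,FR,BR,np.linalg.norm(FL-FR),np.linalg.norm(FR-BR))
d=FL-FR;yf=-np.arctan2(d[0],d[1]);print('yaw',yf,np.degrees(yf)); print('side FL',atz(S,(304.2,163),.012),'BR',atz(S,(383,183.7),.012))
print('tri FL',tri(S,(304.2,163),T,(254.2,173)),'BR',tri(S,(383,183.7),T,(333,137)))
print('foot',atz(T,(274.5,180.8),.018),atz(T,(299,186),.018))
L,Rr=atz(T,(409,190),.024),atz(T,(487,210),.024);B,C=atz(T,(403.75,208.75),.005),atz(T,(481.75,228),.005)
print('lip',L,Rr,np.linalg.norm(L-Rr),'back',B,C,np.linalg.norm(B-C))
for d in (L-Rr,B-C): print('yaw s',np.degrees(-np.arctan2(d[0],d[1])))
print('mid lip',(L+Rr)/2,'mid back',(B+C)/2)
print('side',atz(S,(390.5,266.75),.005),atz(S,(406.3,253.3),.024), 'tri',tri(S,(406.3,253.3),T,(409,190)),tri(S,(390.5,266.75),T,(403.75,208.75)))
for n in ['bolt_head','straightedge_grip']:
  for P in (S,T):
    for m in arm.regions_of(P,n)[:2]:
        r=m['pixels'];print(n,m['uv'],m['conf'],r.sum(),[a[f]() for a in np.nonzero(r)[::-1] for f in ()] )
# red grip centroid by colour in top and side
for nm,P,b in (('S',S,(380,245,480,345)),('T',T,(395,170,495,250))):
    a=P['pixels'].astype(int);m=(a[...,0]>110)&(a[...,1]<70);k=np.zeros_like(m);k[b[1]:b[3],b[0]:b[2]]=1;m&=k
    v,u=np.nonzero(m);print(nm,u.mean(),v.mean(),u.min(),u.max(),v.min(),v.max(),atz(P,(u.mean(),v.mean()),.027))
    if nm=='S':ss=(u.mean(),v.mean())
    else: print(tri(S,ss,T,(u.mean(),v.mean())))
E
```

```text
plate [0.5685 0.2076 0.012 ] [0.522  0.0154 0.012 ] [ 0.6691 -0.0196  0.012 ] 0.1977379631161378 0.15118121365421772
yaw -0.23750127395014248 -13.607820626323525
side FL [0.5728 0.2072 0.012 ] BR [ 0.6672 -0.0196  0.012 ]
tri FL (array([0.5694, 0.2061, 0.0145]), np.float64(0.0035396683411216944)) BR (array([ 0.669 , -0.0192,  0.0107]), np.float64(0.001314436179578858))
foot [0.5432 0.149  0.018 ] [0.5265 0.08   0.018 ]
lip [ 0.5064 -0.2269  0.024 ] [ 0.4451 -0.4383  0.024 ] 0.22006108672919952 back [ 0.4565 -0.213   0.005 ] [ 0.3973 -0.4267  0.005 ] 0.22177878010729662
yaw s -16.176033029274073
yaw s -15.498054073641564
mid lip [ 0.4757 -0.3326  0.024 ] mid back [ 0.4269 -0.3199  0.005 ]
side [ 0.4582 -0.2151  0.005 ] [ 0.5048 -0.2249  0.024 ] tri (array([ 0.5053, -0.2259,  0.0248]), np.float64(0.002446781212999972)) (array([ 0.4576, -0.2141,  0.0042]), np.float64(0.002558046698272378))
straightedge_grip [428.4, 296.7] 0.82 2240 []
straightedge_grip [354.6, 353.6] 0.81 2190 []
straightedge_grip [443.4, 210.6] 0.65 1594 []
straightedge_grip [421.2, 271.5] 0.59 599 []
S 425.348 291.516 416 433 280 302 [ 0.4451 -0.3242  0.027 ]
T 444.68224299065423 210.48598130841123 438 450 204 217 [ 0.4462 -0.321   0.027 ]
(array([ 0.4472, -0.3227,  0.0229]), np.float64(0.0013154024129687955))
```

carry_out([
  [1,1.2,-0.3,-1.5],
  [1.8,2.3,-0.6,-3],
  [2.6,3.4,-1,-4.5],
  [3.4,4.4,-1.5,-5.47],
  [4.2,5.4,-2,-5.47],
  [4.94,6.42,-2.3,-5.47],
  [4.94,6.42,-2.3,-5.47],
  [4.94,6.42,-2.3,-5.47],
  [4.94,6.42,-2.3,-5.47],
  [4.94,6.42,-2.3,-5.47],
], claw=0, force=30)

```text
t: 2.65
eef_pos: [0.4447, -0.3251, 0.112]
ee_rot: [-3.142, 0.001, 2.865]
force: [-0.3, -0.3, -0.6]
width: 0.0879
gripper_force: 0.0
```

carry_out([
  [0,0.02,-0.7,0],
  [0,0.02,-1.3,0],
  [0,0.02,-1.7,0],
  [0,0.02,-1.86,0],
  [0,0.02,-1.86,0],
  [0,0.02,-1.86,0],
  [0,0.02,-1.86,0],
  [0,0.02,-1.86,0],
  [0,0.02,-1.86,0],
  [0,0.02,-1.86,0],
])

```text
t: 3.9
eef_pos: [0.4451, -0.3232, 0.0186]
ee_rot: [3.142, 0.0, 2.867]
force: [-0.6, 0.1, -0.4]
width: 0.0875
gripper_force: 0.0
```

carry_out([
  [0,0,0,0],
  [0,0,0,0],
  [0,0,0,0],
  [0,0,0,0],
  [0,0,0,0],
  [0,0,0,0],
  [0,0,0,0],
  [0,0,0,0],
  [0,0,0,0],
  [0,0,0,0],
], claw=1, force=40)

```text
t: 5.15
eef_pos: [0.445, -0.3233, 0.0185]
ee_rot: [3.142, -0.0, 2.867]
force: [-0.0, 0.5, 0.9]
width: 0.0137
gripper_force: 40.0
```

carry_out([
  [0,0,0.6,0],
  [0,0.3,1,0],
  [0.05,1.3,1,0.1],
  [0.1,2.5,1,0.2],
  [0.2,3.7,1,0.3],
  [0.3,4.9,1,0.38],
  [0.4,6.1,1,0.38],
  [0.45,7.3,1,0.38],
  [0.5,8.4,1,0.38],
  [0.5,9.05,1,0.38],
])

```text
t: 6.4
eef_pos: [0.4698, 0.1317, 0.0684]
ee_rot: [3.141, -0.0, 2.908]
force: [-0.5, 0.0, -2.6]
width: 0.0133
gripper_force: 40.0
```

```bash
python3 - <<'E'
from h import *
S=arm.grab_frame('side');T=arm.grab_frame('top');s=arm.get_state();print(s['t'],s['eef_pos'],s['ee_rot'],s['width'],s['force'])
def c(P,x,y,w,h,k): return np.clip(cv2.resize(P['pixels'][y:y+h,x:x+w,::-1],None,fx=k,fy=k,interpolation=cv2.INTER_NEAREST)*1.5,0,255).astype(np.uint8)
cv2.imwrite('pics/c2.png',np.hstack([c(T,220,110,130,130,3),c(S,250,110,130,130,3)]))
for n in ('edge_left','edge_right'):
    for P in (S,T): print(n,[(np.round(m['uv'],1),m['conf']) for m in arm.mark_of(P,n)])
E
```

```text
6.5 [0.4702639  0.13221339 0.06845562] [3.14102142e+00 3.70711892e-04 2.90959675e+00] 0.013864216631910429 [ 0.52937675 -0.41759619 -2.38481246]
edge_left [(array([344.2, 395.1]), 0.96), (array([288.3, 154.4]), 0.57)]
edge_left [(array([458.7, 322.6]), 0.72)]
edge_right [(array([345.4, 315.2]), 0.92), (array([321.2, 194.5]), 0.61), (array([343.5, 154.7]), 0.22)]
edge_right [(array([415.9, 273.2]), 0.9), (array([313., 202.]), 0.45)]
```

View pics/c2.png

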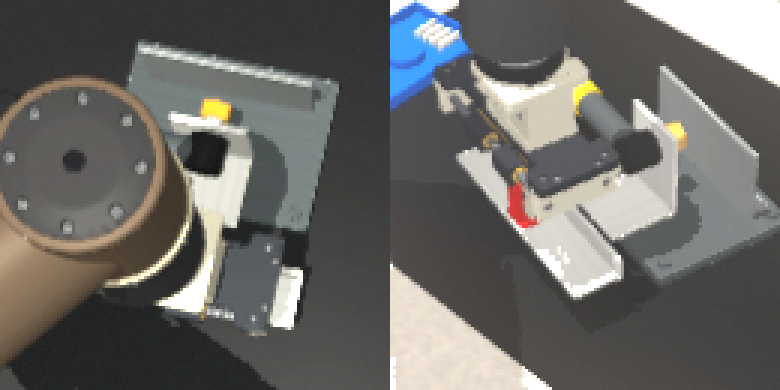

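The straightedge is held level. Its lip is clear of the foot, with its right end at about (313,202) in the top image, and the gripper is above the runner. I'll lower it and advance.

carry_out([
  [0,0,-0.4,0],
  [0,0,-0.75,0],
  [0,0,-0.95,0],
  [0,0,-1,0],
  [0,0,-1,0],
  [0.15,-0.03,-1,0],
  [0.3,-0.07,-1,0],
  [0.45,-0.11,-1,0],
  [0.55,-0.13,-1,0],
  [0.55,-0.13,-1,0],
])

```text
t: 7.95
eef_pos: [0.4981, 0.1227, 0.0185]
ee_rot: [3.141, 0.0, 2.906]
force: [-0.1, -0.8, -0.9]
width: 0.0139
gripper_force: 40.0
```

carry_out([
  [0.03,-0.01,0,0],
  [0.06,-0.015,0,0],
  [0.09,-0.02,0,0],
  [0.12,-0.03,0,0],
  [0.15,-0.04,0,0],
  [0.18,-0.045,0,0],
  [0.2,-0.05,0,0],
  [0.22,-0.055,0,0],
  [0.24,-0.06,0,0],
  [0.24,-0.06,0,0],
])

```text
t: 9.2
eef_pos: [0.5085, 0.1198, 0.0186]
ee_rot: [-3.141, -0.002, 2.906]
force: [-7.0, 4.0, 4.4]
width: 0.0138
gripper_force: 40.0
```

carry_out([
  [0.02,-0.005,0,0],
  [0.04,-0.01,0,0],
  [0.06,-0.015,0,0],
  [0.08,-0.02,0,0],
  [0.09,-0.022,0,0],
  [0.1,-0.024,0,0],
  [0.1,-0.024,0,0],
  [0.1,-0.024,0,0],
  [0.1,-0.024,0,0],
  [0.1,-0.024,0,0],
])

```text
t: 10.45
eef_pos: [0.5133, 0.1187, 0.0186]
ee_rot: [-3.141, -0.002, 2.906]
force: [-7.4, 4.8, 4.6]
width: 0.0135
gripper_force: 40.0
```

carry_out([
  [0.01,-0.002,0,0],
  [0.02,-0.005,0,0],
  [0.03,-0.007,0,0],
  [0.04,-0.01,0,0],
  [0.04,-0.01,0,0],
  [0.04,-0.01,0,0],
  [0.04,-0.01,0,0],
  [0.04,-0.01,0,0],
  [0.04,-0.01,0,0],
  [0.04,-0.01,0,0],
])

```text
t: 11.7
eef_pos: [0.515, 0.1183, 0.0187]
ee_rot: [-3.141, -0.002, 2.906]
force: [-10.1, 4.9, 7.1]
width: 0.0137
gripper_force: 40.0
```

carry_out([
  [0.01,-0.002,0,0],
  [0.02,-0.005,0,0],
  [0.03,-0.007,0,0],
  [0.04,-0.01,0,0],
  [0.04,-0.01,0,0],
  [0.04,-0.01,0,0],
  [0.04,-0.01,0,0],
  [0.04,-0.01,0,0],
  [0.04,-0.01,0,0],
  [0.04,-0.01,0,0],
])

```text
t: 12.95
eef_pos: [0.5153, 0.1182, 0.0187]
ee_rot: [-3.141, -0.004, 2.905]
force: [-19.9, 12.6, 13.5]
width: 0.0137
gripper_force: 40.0
```

```bash
python3 - <<'E'
from h import *
s=arm.get_state();print(s['eef_pos'],s['ee_rot'],s['force'],s['moment'])
E
```

```text
[0.51529544 0.11822002 0.0187097 ] [-3.14098792 -0.00439834  2.90514065] [-19.9295193   12.58703217  13.45367959] [ 4.61696692  7.15826355 -0.29064009]
```

carry_out([
  [-0.01,0.003,0,0],
  [-0.02,0.006,0,0],
  [-0.02,0.006,0,0],
  [-0.02,0.006,0,0],
  [-0.02,0.006,0,0],
  [-0.02,0.006,0,0],
  [-0.02,0.006,0,0],
  [-0.02,0.006,0,0],
  [-0.02,0.006,0,0],
  [-0.02,0.006,0,0],
])

```text
t: 14.2
eef_pos: [0.5152, 0.1183, 0.0187]
ee_rot: [-3.141, -0.003, 2.905]
force: [-12.6, 9.5, 10.7]
width: 0.0137
gripper_force: 40.0
```

carry_out([
  [0,0,0,0],
  [0,0,0,0],
  [0,0,0,0],
  [0,0,0,0],
  [0,0,0,0],
  [0,0,0,0],
  [0,0,0,0],
  [0,0,0,0],
  [0,0,0,0],
  [0,0,0,0],
], claw=0.5)

```text
t: 15.45
eef_pos: [0.5175, 0.1178, 0.0186]
ee_rot: [-3.142, -0.0, 2.906]
force: [-0.5, 0.1, 0.0]
width: 0.0439
gripper_force: 0.0
```

carry_out([
  [0,0,0.6,0],
  [0,0,1.5,0],
  [0,0,2.5,0],
  [0,0,3,0],
  [-1,-0.5,3.2,0],
  [-1.6,-1.5,3.2,0],
  [-1.6,-2.6,3.2,0],
  [-1.6,-3.4,3.2,0],
  [-1.6,-4,3.2,0],
  [-1.6,-4,3.2,0],
])

```text
t: 16.7
eef_pos: [0.4371, -0.0837, 0.1785]
ee_rot: [-3.142, -0.0, 2.904]
force: [-1.1, 0.4, -1.0]
width: 0.0437
gripper_force: 0.0
```

```bash
python3 - <<'E'
from h import *
np.set_printoptions(precision=4,suppress=True)
S=arm.grab_frame('side');T=arm.grab_frame('top');s=arm.get_state();print(s['t'],s['eef_pos'],s['ee_rot'],s['width'],s['force'])
def c(P,x,y,w,h,k): return np.clip(cv2.resize(P['pixels'][y:y+h,x:x+w,::-1],None,fx=k,fy=k,interpolation=cv2.INTER_NEAREST)*1.6,0,255).astype(np.uint8)
cv2.imwrite('pics/c3.png',np.hstack([c(T,245,115,100,100,4),c(S,290,115,100,100,4)]))
for n in ('edge_left','edge_right','straightedge_grip','bolt_head'):
    a,b=arm.mark_of(S,n),arm.mark_of(T,n)
    for x in a:
        for y in b:
            p,e=tri(S,x['uv'],T,y['uv'])
            if e<.012: print(n,p,e,x['uv'],y['uv'],x['conf'],y['conf'])
E
```

```text
16.8 [ 0.4374 -0.0823  0.1786] [3.1415 0.     2.9052] 0.04374002071384015 [ 0.6654  0.0241 -0.0665]
edge_left [ 0.1486 -0.3461  0.0003] 0.0053123511908966985 [342.8, 396.9] [459.7, 320.2] 0.65 0.61
edge_right [ 0.2818 -0.2281  0.0156] 0.008183485705205884 [344.0, 313.8] [414.5, 270.7] 0.83 0.87
edge_right [ 0.2957 -0.1701  0.322 ] 0.009345483202833224 [334.9, 201.4] [414.5, 270.7] 0.77 0.87
straightedge_grip [ 0.2357 -0.3071  0.0383] 0.0037430586993915833 [358.4, 345.7] [446.8, 288.6] 0.71 0.72
```

View pics/c3.png

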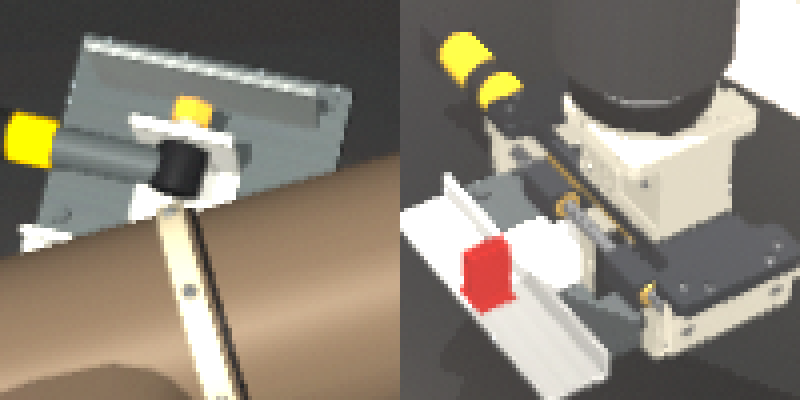

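carry_out([
  [-0.1,-1.2,0.3,0],
  [-0.2,-2.4,0.5,0],
  [-0.3,-3.6,0.5,0],
  [-0.4,-4.8,0.5,0],
  [-0.6,-6,0.5,0],
  [-0.6,-6.8,0.5,0],
  [-0.6,-6.8,0.5,0],
  [-0.6,-6.8,0.5,0],
  [-0.6,-6.8,0.5,0],
  [-0.6,-6.8,0.5,0],
])

```text
t: 18.45
eef_pos: [0.4079, -0.4214, 0.204]
ee_rot: [-3.141, 0.001, 2.908]
force: [0.3, 0.1, 0.4]
width: 0.0439
gripper_force: 0.0
```

```bash
python3 - <<'E'
from h import *
np.set_printoptions(precision=4,suppress=True)
S=arm.grab_frame('side');T=arm.grab_frame('top');s=arm.get_state();print(s['t'],s['eef_pos'],s['ee_rot'],s['width'],s['force'])
def c(P,x,y,w,h,k): return np.clip(cv2.resize(P['pixels'][y:y+h,x:x+w,::-1],None,fx=k,fy=k,interpolation=cv2.INTER_NEAREST)*1.6,0,255).astype(np.uint8)
cv2.imwrite('pics/c4.png',np.hstack([c(T,245,115,100,100,4),c(S,290,115,100,100,4)]))
for n in ('edge_left','edge_right','straightedge_grip','bolt_head'):
    a,b=arm.mark_of(S,n),arm.mark_of(T,n)
    for x in a:
        for y in b:
            p,e=tri(S,x['uv'],T,y['uv'])
            if e<.012: print(n,p,e,x['uv'],y['uv'],x['conf'],y['conf'])
E
```

```text
18.55 [ 0.4079 -0.4216  0.2039] [-3.1414  0.0006  2.9075] 0.044021631024386984 [-0.1685  0.4491 -0.0585]
edge_left [0.5565 0.1966 0.0333] 0.006022294961914007 [303.5, 161.7] [256.1, 176.3] 0.81 0.66
edge_right [ 0.2823 -0.2273  0.0146] 0.00544713169530196 [346.9, 313.2] [412.6, 272.5] 0.92 0.52
edge_right [0.5274 0.026  0.018 ] 0.005890171972104253 [336.9, 199.6] [318.8, 184.4] 0.68 0.85
straightedge_grip [0.5112 0.1229 0.0335] 0.003886135554733309 [309.7, 181.3] [282.8, 191.3] 0.78 0.61
bolt_head [0.6352 0.0919 0.081 ] 0.008268881519726066 [348.8, 152.6] [291.5, 143.5] 0.37 0.54
```

View pics/c4.png

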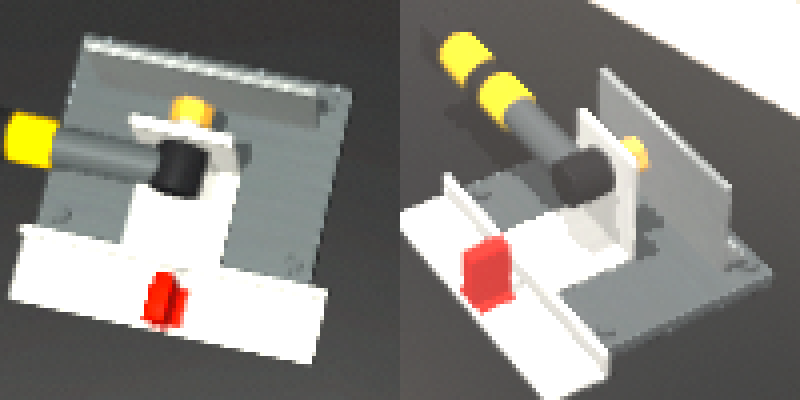

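The straightedge lies flat along the plate front, with its lip line from (250,172) to (327,187) in the top view. The foot is in line with it. I'll check that numerically and refine the bolt and gap positions.

```bash
python3 - <<'E'
from h import *
np.set_printoptions(precision=4,suppress=True)
S=arm.grab_frame('side');T=arm.grab_frame('top')
a,b=atz(T,(250.3,172),.024),atz(T,(326.7,187),.024);d=a-b
print('lip',a,b,np.linalg.norm(d),np.degrees(-np.arctan2(d[0],d[1])))
ye=-13.55*np.pi/180;X=np.array([np.cos(ye),np.sin(ye),0]);Y=np.array([-X[1],X[0],0])
O=np.array([.6328,.0905,0])
f=lambda p:((p-O)@X,(p-O)@Y,p[2])
print('lip in fixture',f(a),f(b))
uv=[]
for P,bx in ((S,(335,140,360,165)),(T,(284,133,302,152))):
    h=cv2.cvtColor(P['pixels'],cv2.COLOR_RGB2HSV);m=(h[...,0]>10)&(h[...,0]<28)&(h[...,1]>110)&(h[...,2]>70)
    v,u=np.nonzero(m[bx[1]:bx[3],bx[0]:bx[2]]);uv.append((u.mean()+bx[0],v.mean()+bx[1]));print(len(u),uv[-1],u.min()+bx[0],u.max()+bx[0],v.min()+bx[1],v.max()+bx[1])
p,e=tri(S,uv[0],T,uv[1]);print('brass',p,e,f(p))
for z in (.075,.088): print(f(atz(T,uv[1],z)))
# predicted pixels of known features with O,ye for check
w=lambda x,y,z:O+X*x+Y*y+np.array([0,0,z])
for n,q in {'wall top nearL':(.025,.08,.092),'wall top nearR':(.025,-.08,.092),'upr rear L':(-.017,.035,.105),'upr rear R':(-.017,-.035,.105),'upr frontR':(-.023,-.035,.105),'bolt':(0,0,.075)}.items():
    t,s=proj(T,w(*q)),proj(S,w(*q));print(n,t,(t-[245,115])*4,(s-[290,115])*4+[400,0])
E
```

```text
lip [0.569  0.2165 0.024 ] [0.5206 0.0022 0.024 ] 0.21973792930805558 -12.720207898273896
lip in fixture (np.float64(-0.0915705872606651), np.float64(0.1075388706713102), np.float64(0.02400000000000002)) (np.float64(-0.0883883210319468), np.float64(-0.11217601448270388), np.float64(0.02400000000000002))
26 (np.float64(348.9230769230769), np.float64(152.5)) 346 351 149 157
63 (np.float64(292.8412698412698), np.float64(142.1904761904762)) 288 298 139 146
brass [0.6365 0.0896 0.0825] 0.003634405794230591 (np.float64(0.0038292783080798964), np.float64(-1.2894343314990425e-05), np.float64(0.08249390321204558))
(np.float64(0.004232725064147341), np.float64(0.0018950683378133036), np.float64(0.07499999999999996))
(np.float64(0.0006218381205160542), np.float64(-7.431249488512403e-05), np.float64(0.08800000000000008))
wall top nearL [265.8309 127.2474] [83.3237 48.9894] [596.2099  71.2894]
wall top nearR [323.7986 139.1746] [315.1946  96.6985] [724.9763 192.7386]
upr rear L [277.8851 143.9269] [131.5404 115.7075] [582.0127 109.2914]
upr rear R [303.6938 149.2796] [234.7753 137.1183] [637.7858 163.5642]
upr frontR [303.1934 151.4356] [232.7738 145.7423] [630.5362 166.6259]
bolt [293.1713 143.7996] [192.6851 115.1983] [628.3645 160.4518]
```

carry_out([
  [0.4,1.1,0,0],
  [0.9,2.2,0,0],
  [1.4,3.3,0,0],
  [1.9,4.4,0,0],
  [2.4,5.5,0,0],
  [2.9,6.6,0,0],
  [3.4,7.7,0,0],
  [3.9,8.8,-0.2,0],
  [4.3,9.7,-0.5,0],
  [4.56,10.23,-0.8,0],
])

```text
t: 20.3
eef_pos: [0.6362, 0.0916, 0.1628]
ee_rot: [-3.142, 0.0, 2.908]
force: [-0.6, -0.7, 0.2]
width: 0.0436
gripper_force: 0.0
```

carry_out([
  [0,0,0,0],
  [0,0,0,0],
  [0,0,0,0],
  [0,0,0,0],
  [0,0,0,0],
  [0,0,0,0],
  [0,0,0,0],
  [0,0,0,0],
  [0,0,0,0],
  [0,0,0,0],
])

```text
t: 21.55
eef_pos: [0.6355, 0.0894, 0.1635]
ee_rot: [3.142, -0.0, 2.906]
force: [-0.4, -0.2, 0.3]
width: 0.0437
gripper_force: 0.0
```

```bash
python3 - <<'E'
from h import *
S=arm.grab_frame('side');s=arm.get_state();print(s['t'],s['eef_pos'],s['ee_rot'],s['width'],s['force'])
cv2.imwrite('pics/c5.png',np.clip(cv2.resize(S['pixels'][90:220,270:410,::-1],None,fx=4,fy=4,interpolation=cv2.INTER_NEAREST)*1.6,0,255).astype(np.uint8))
E
```

```text
21.6 [0.6355387  0.08934783 0.16352337] [-3.14155828e+00 -3.10464123e-05  2.90641445e+00] 0.043533326613999515 [ 0.9530708   0.44424733 -0.06678973]
```

View pics/c5.png

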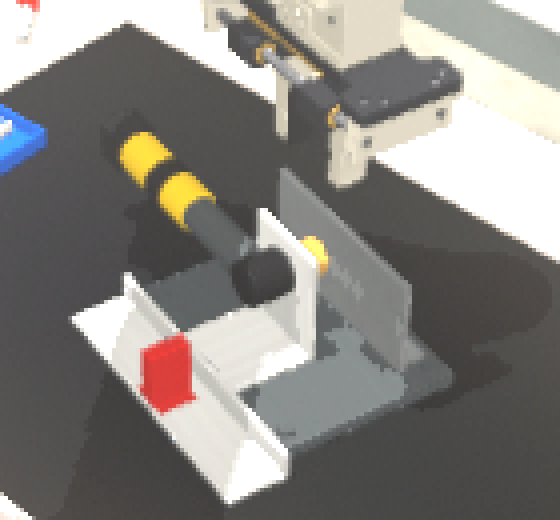

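The gripper hangs over the gap with its fingers on either side of the bolt head (crop (315,255)). The straightedge is undisturbed. I'll descend.

carry_out([
  [0,0,-0.3,0],
  [0,0,-0.6,0],
  [0,0,-0.9,0],
  [0,0,-1.1,0],
  [0,0,-1.25,0],
  [0,0,-1.4,0],
  [0,0,-1.5,0],
  [0,0,-1.6,0],
  [0,0,-1.6,0],
  [0,0,-1.6,0],
])

```text
t: 22.85
eef_pos: [0.6357, 0.0894, 0.0838]
ee_rot: [3.141, 0.0, 2.907]
force: [0.9, -0.5, 0.0]
width: 0.0438
gripper_force: 0.0
```

carry_out([
  [0,0,-0.1,0],
  [0,0,-0.2,0],
  [0,0,-0.3,0],
  [0,0,-0.4,0],
  [0,0,-0.5,0],
  [0,0,-0.52,0],
  [0,0,-0.52,0],
  [0,0,-0.52,0],
  [0,0,-0.52,0],
  [0,0,-0.52,0],
])

```text
t: 24.1
eef_pos: [0.6356, 0.0894, 0.0577]
ee_rot: [3.141, 0.0, 2.906]
force: [0.5, 0.0, 0.6]
width: 0.044
gripper_force: 0.0
```

carry_out([
  [0,0,0,0],
  [0,0,0,0],
  [0,0,0,0],
  [0,0,0,0],
  [0,0,0,0],
  [0,0,0,0],
  [0,0,0,0],
  [0,0,0,0],
  [0,0,0,0],
  [0,0,0,0],
], claw=1, force=30)

```text
t: 25.35
eef_pos: [0.6366, 0.0916, 0.0579]
ee_rot: [3.138, 0.002, 2.907]
force: [0.1, 8.6, -0.9]
width: 0.0243
gripper_force: 30.0
```

carry_out([
  [0,0,0,0],
  [0,0,0,0],
  [0,0,0,0],
  [0,0,0,0],
  [0,0,0,0],
  [0,0,0,0],
  [0,0,0,0],
  [0,0,0,0],
  [0,0,0,0],
  [0,0,0,0],
])

```text
t: 26.6
eef_pos: [0.6366, 0.0916, 0.0579]
ee_rot: [3.138, 0.002, 2.907]
force: [-0.3, 7.6, -0.1]
width: 0.0245
gripper_force: 30.0
```

```bash
python3 - <<'E'
from h import *
S=arm.grab_frame('side');s=arm.get_state();print({k:s[k] for k in ('t','eef_pos','width','force','moment','gripper_force')})
cv2.imwrite('pics/c6.png',np.clip(cv2.resize(S['pixels'][90:220,270:410,::-1],None,fx=4,fy=4,interpolation=cv2.INTER_NEAREST)*1.6,0,255).astype(np.uint8))
E
```

```text
{'t': 26.65, 'eef_pos': array([0.63659097, 0.09159295, 0.05791268]), 'width': 0.02433772865105857, 'force': array([ 0.02346634,  8.92874555, -0.92082465]), 'moment': array([ 3.11363733, -0.09244775,  0.04269918]), 'gripper_force': 29.982564272359014}
```

View pics/c6.png

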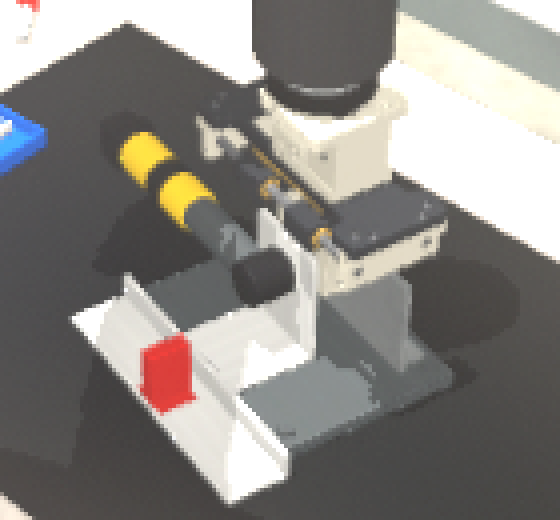

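The fingers are shut at 24.3 mm, which is the bolt's across-flats size, with a 30 N grip. The picture shows the straightedge and bracket unmoved, so I'm handing in.

```bash
python3 -c "
from station import arm
print(arm.job_done())"
```

```text
the job is handed in; nothing more can be done
None
```

The job is handed in at about 27 s, but the hand-in call returned no verdict. The straightedge lies along the plate edge with the bracket's foot pushed in, and the bolt head is gripped at 30 N and 24.3 mm opening. By camera the working face is within about 2 mm of the edge at both ends, close to the 2.5 mm limit.

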